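# Press the display cube's end cap home with the ratchet clamp

### The arm

A 7-joint arm with a two-finger parallel gripper is mounted at the origin on the work surface. World frame = base frame: x ahead of the robot, y to its left, z up, the work surface at z = 0. Lengths are in mm, angles in rad, forces in N, time in s.
With the tool pointing down it reaches from about 425 to 925 mm from the base axis. Payload 6.8 kg.
Tool frame: the origin (TCP) lies at the centre of the arm's flange, where the gripper is bolted on; the fingertips stand 182 mm ahead of it and the grasp point (between the pads) lies 163 mm ahead of it; z points along the fingers, y is the line along which they close (so a half turn about z gives the same grasp; the last joint's range is limited). The gripper opens to 88 mm and grips with 3 to 60 N. Pads are 20 mm wide; open, the fingers measure 115 mm over their backs; the gripper's body (75 mm by 178 mm) begins 61 mm behind the grasp point.
Start: joints at [1.225, 0.477, 0.022, 1.555, -0.011, 1.109, -0.083], TCP at [159.011, -656.017, 404.664] pointing down, gripper open.
Joint ranges: [-2.96, 2.96], [-0.34, 2.1], [-1.41, 1.46], [0.24, 2.44], [-1.37, 4.51], [0.17, 1.92], [-2.96, 2.96]. Speed limits (rad/s): [2.39, 2.39, 3.14, 3.14, 3.14, 3.14, 3.14].

### API

Orientations are given as a unit quaternion [x, y, z, w].
In Python, from rig import manip gives the robot as it stands. The module is installed in compiled form; this text tells all that it offers.
- The arm moves only by the tool carry_out, never from a script. Its argument "moves" is a list of rows, each a list of 3 entries, a list of its own where there are three numbers: the turn, a rotation vector about the tool's x, y, z in units of 6 degrees (1.0 is 6 degrees), then the shift along the tool's x, y, z in units of 30 mm (1.0 is 30 mm), then the finger opening in mm, from 0 to 87.8. A call has 1 to 10 rows; each row shifts and turns the commanded pose from where the row before left it, along the tool's axes as they then stand; what a row does not reach is not made up. A row lasts 1/12 s, in which the tool goes at most 41.7 mm and 7.16 degrees, less where a joint would pass 70% of its speed; a pose out of reach is approached as far as the arm can. A call is refused whole if a number of a shift passes 1 or a number of a turn 1, either way. A call with a gripper value outside its range is refused whole. The fingers move at their own pace and stop on an object; "force" is the grip in N (left out, the last holds). Time passes only in rows, so rows that do not move let the fingers close. It gives the time, the measured TCP pose, the force, the opening and the grip force at its end, in the units of the state.
- manip.state(): the state, without advancing time (a new reading comes with each control period).
- manip.get_image(name): name is "scene" or "side" or "wrist"; returns (picture, depth): 384x512x3 uint8, blue, green, red; 384x512 float32, mm along the optical axis (not along the pixel's ray), 0 where there is no reading.
- manip.camera_model(name): a dict with "fx", "fy", "cx", "cy" (pixels), "k1" (the pictures are not rectified: a ray, as slopes to the right and down, at radius r is drawn at 1 + k1 r^2 times it, then the intrinsics apply), "R" (3x3) and "t" (3): a world point X has camera coordinates R X + t. Camera axes: x right, y down, z forward; pixel columns grow to the right and rows downward; lengths in mm; the calibration is good to about 2 mm. A picture is of the moment at which its call begins: read the wrist's pose just before it. camera_model takes no time and is no camera call; for the wrist camera it gives the pose at the moment of the call.
- manip.job_done(): hands the job in; it is judged then, once.
The state is a dict: "time": time; "joint_pos": joint angles; "dq": joint speeds; "joint_efforts": joint torques, N m; "eef_pos": TCP position; "tcp_rot": TCP orientation; "force": force on the tool from outside, world axes, zero at the start; "ft_torque": the same for the moment, N m; "opening": finger opening in mm; "grasp_force": force on a finger pad.
Only numpy, scipy, OpenCV 4.12 (cv2) and the standard library are available. Lean on these libraries where they do the work, as an engineer would, in place of code of your own. Each camera call takes 0.05 s, during which the arm holds its last target. There are 200 camera calls.

### The job

The clear display cube sitting in the one-hand ratchet clamp still has its white end cap sticking out. Pump the clamp's trigger with full strokes, letting it come all the way up after each, until the jaw has pressed the cap fully home and holds it there, then press the steel release tab so that the jaw springs all the way back and the cube is free.

Things in the scene. Friction and masses are not known exactly. Their poses are not given: they have to be found in the camera images.
- trigger_pad (a point): Middle of the top of the trigger's pad (40 x 36 mm, black plastic), on the free end of the long lever, at the end of the clamp away from the cube; 109 mm above the table at rest. Fully pressed it is 36 mm lower (sideways shift under 5 mm). Pushing takes 4 to 12 N; a spring lifts it again. The clamp (296 x 64 mm) is fixed. Axes at rest: x along the bar towards the cube, z up.
- trigger (a joint): Angle of the trigger lever about its level pivot, 65 mm from the pad: 0 at rest (up), 0.56 rad fully pressed. Each full stroke (over 0.50) moves the jaw one 8 mm tooth; the trigger must come up to below 0.05 before the next stroke.
- release_tab (a point): Middle of the top of the release tab, a flat polished plate 28 mm along the bar x 26 mm, 75 mm above the table, 96 mm from the trigger pad towards the cube. The trigger's pivot posts (95 mm high) end 23 mm from its middle. Pressed down 8 to 9 mm (10 at most, 3 to 12 N) it frees the jaw, which springs back in 0.5 s if the trigger is up. It springs up when let go. Axes as the trigger pad's.
- jaw (a joint): Travel of the toothed bar with the moving jaw: 0 fully back, growing in 8 mm teeth towards the cube, 0.036 m at most. Its sprung rubber pad (50 x 50 mm, gives up to 10 mm) meets the cap after 7 to 13 mm and has it home at 23 mm: the third stroke's tooth (24 mm) clamps it; a fourth only squeezes the spring more.
- end_cap (a joint): Travel of the white end cap (62 x 62 x 10 mm plate) into the open side of the clear 70 mm cube: 0 to 0.006 m at the start (sticking out 16 to 10 mm), 0.016 fully home, flush with the cube's rim. A stiff sliding fit (3 N): it stays where it is pushed.

How it is judged:
By the outcome, as a careful person would: the job done as asked, in the order asked, and still so for the second after the job is handed in, with the robot touching nothing.
It also fails if it takes over 38 s, if anything falls off the work surface, if the arm or the gripper's body presses on something with over 40 N, if the wrist force passes 120 N, or if a joint passes its speed limit or range.

## Working session

There is one attempt and no reset: what is moved stays moved. The work goes in short steps, Python scripts to look and compute and a tool call to move; the robot and the scene stay as the last step left them, time stands still between calls to the robot, and variables do not carry over. Pictures are saved under pics/ and viewed, at most 10 in all, crops included, and the job is handed in when it is done.

Besides the shell and the picture viewer there is one more tool, called after "Emit:" as name(argument=value, ...) on one line, values as JSON. carry_out: Moves the arm, as the interface text tells. Its arguments: {"type":"object","properties":{"moves":{"type":"array"},"force":{"type":"number"}},"required":["moves"]}

```bash
mkdir -p pics
cat > h.py <<'E'
from rig import manip
import numpy as np, cv2
def snap(n,tag):
    m=manip.camera_model(n); p,d=manip.get_image(n)
    cv2.imwrite(f'pics/{tag}.png',p); np.savez(f'{tag}.npz',p=p,d=d,**{k:np.array(m[k]) for k in m})
def pt(tag,u,v,depth=None,z=None):
    f=np.load(f'{tag}.npz'); 
    K=np.array([[f['fx'],0,f['cx']],[0,f['fy'],f['cy']],[0,0,1]],float)
    a=cv2.undistortPoints(np.array([[[u,v]]],float),K,np.array([float(f['k1']),0,0,0]))[0,0]
    R=f['R'];t=f['t']
    ray=R.T@np.array([a[0],a[1],1]); c=-R.T@t
    if z is not None: s=(z-c[2])/ray[2]
    else:
        w=f['d'][int(v)-1:int(v)+2,int(u)-1:int(u)+2]; w=w[w>0]; s=depth or (np.median(w) if len(w) else 0)
    return c+s*ray
E
python3 - <<'E'
from h import *
for n in ['scene','side','wrist']: snap(n,n+'0')
a=cv2.imread('pics/scene0.png');b=cv2.imread('pics/side0.png')
s=manip.state(); print(s['eef_pos'],s['tcp_rot'],s['time'],s['force'],s['opening'])
E
```

```text
[ 158.97113874 -655.80298064  403.94257977] [ 9.92937693e-01  1.18635055e-01 -1.22377319e-04 -6.68392056e-04] 0.15 [0.32269901 0.87994004 0.72045597] 87.39919479343789
```

View pics/scene0.png

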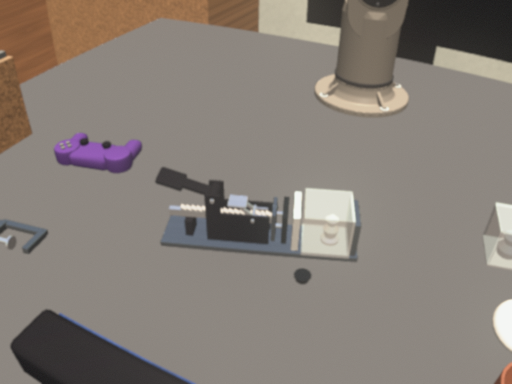

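View pics/side0.png

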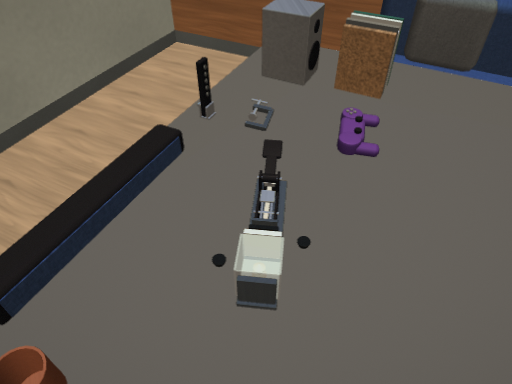

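The scene view shows the trigger pad at about (171,179), the tab at (237,202), and the cap and cube at x≈297–355. In the side view the pad is at (272,149) and the tab at (267,196).

Run:
```python
from h import *
np.set_printoptions(precision=1,suppress=True)
for t,p,q in [('scene0',(171,179),(237,201)),('side0',(272,149),(267,196))]:
    print(t,pt(t,*p),pt(t,*p,z=109),pt(t,*q),pt(t,*q,z=75))
print(pt('side0',235,270,z=70),pt('side0',284,238,z=70), pt('side0',259,302,z=10), pt('scene0',165,248,z=10),pt('scene0',355,255,z=10))
s=manip.state();from scipy.spatial.transform import Rotation as R;print(R.from_quat(s['tcp_rot']).as_matrix())
i=cv2.imread('pics/scene0.png')[150:260,150:370];j=cv2.imread('pics/side0.png')[130:320,210:320]
cv2.imwrite('pics/c.png',np.hstack([cv2.resize(i,(500,250),interpolation=3),cv2.resize(j[:110],(250,250),interpolation=3)]))
```

```text
scene0 [ 636.1 -115.   108.3] [ 636.9 -114.4  109. ] [600.5 -28.1  75. ] [600.4 -28.1  75. ]
side0 [ 627.4 -114.3  108. ] [ 626.9 -113.2  109. ] [595.3 -26.4  74.9] [595.2 -26.4  75. ]
[572.2 132.7  70. ] [531.4  43.6  70. ] [531.6 133.2  10. ] [ 676.5 -109.5   10. ] [562.4 147.1  10. ]
[[ 1.   0.2 -0. ]
 [ 0.2 -1.   0. ]
 [-0.  -0.  -1. ]]
```

View pics/wrist0.png

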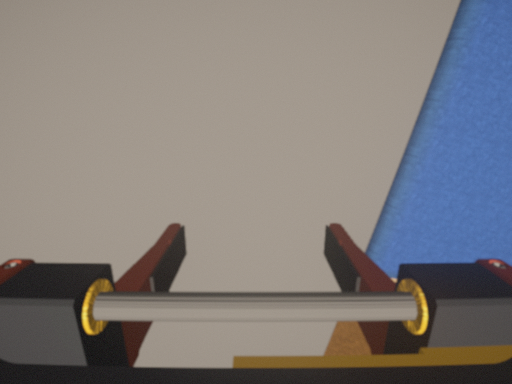

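Nothing needed from the wrist view: it shows a grey box with a blue edge below the gripper. Before I move, I'll check for tall objects along the path.

Run:
```python
from h import *
print([pt('side0',*p).round() for p in [(290,6),(370,25),(320,10),(395,22),(205,60)]])
f=np.load('wrist0.npz');d=f['d'];print([pt('wrist0',u,v).round() for u,v in [(250,100),(250,200),(480,100),(100,30)]])
```

```text
[array([ 806., -610.,  199.]), array([ 582., -611.,  184.]), array([ 729., -641.,  190.]), array([ 528., -652.,  188.]), array([ 893., -306.,  151.])]
[array([ 245., -628.,    0.]), array([ 113., -659.,    0.]), array([  392., -1167.,  -329.]), array([ 283., -428.,    0.])]
```

Emit:
carry_out(moves=[[[0,0,0],[0.5,-0.35,0],0],[[0,0,0],[0.98,-0.69,0],0],[[0,0,0],[0.98,-0.69,0],0],[[0,0,0],[0.98,-0.69,0],0],[[0,0,0],[0.98,-0.69,0],0],[[0,0,0],[0.98,-0.69,0],0],[[0,0,0],[0.98,-0.69,0],0],[[0,0,0],[0.98,-0.69,0],0],[[0,0,0],[0.98,-0.69,0],0],[[0,0,0],[0.98,-0.69,0],0]])

```text
time: 0.98
eef_pos: [385.2, -397.3, 404.6]
tcp_rot: [0.993, 0.119, -0.0, -0.0]
force: [-0.6, -0.2, 0.2]
opening: 24.3
grasp_force: 0.0
```

Emit:
carry_out(moves=[[[0,0,0],[0.98,-0.69,0],0],[[0,0,0],[0.98,-0.69,0],0],[[0,0,0],[0.98,-0.69,0],0],[[0,0,0],[0.98,-0.69,0],0],[[0,0,0],[0.98,-0.69,0],0],[[0,0,0],[0.98,-0.69,0],0],[[0,0,0],[0.98,-0.69,0],0],[[0,0,0],[0.98,-0.69,0],0],[[0,0,0],[0.98,-0.69,0],0],[[0,0,0],[0.5,-0.35,0],0]])

```text
time: 1.82
eef_pos: [611.9, -137.1, 404.4]
tcp_rot: [0.993, 0.121, 0.001, -0.001]
force: [-0.0, -0.2, -0.5]
opening: 0.7
grasp_force: 0.0
```

Emit:
carry_out(moves=[[[0,0,-1],[0,0,0],0],[[0,0,-1],[0,0,0],0],[[0,0,-1],[0,0,0],0],[[0,0,-1],[0,0,0],0],[[0,0,-1],[0,0,0],0],[[0,0,-1],[0,0,0],0],[[0,0,-1],[0,0,0],0],[[0,0,-1],[0,0,0],0]])

```text
time: 2.48
eef_pos: [609.6, -141.9, 404.3]
tcp_rot: [0.858, 0.514, -0.0, -0.0]
force: [0.5, -0.4, 0.4]
opening: 0.5
grasp_force: 0.0
```

Emit:
carry_out(moves=[[[0,0,-1],[0,0,0],0],[[0,0,-1],[0,0,0],0],[[0,0,-1],[0,0,0],0],[[0,0,-1],[0,0,0],0],[[0,0,-1],[0,0,0],0],[[0,0,-1],[0,0,0],0],[[0,0,-1],[0,0,0],0],[[0,0,-1],[0,0,0],0],[[0,0,0],[0,0,0],0]])

```text
time: 3.23
eef_pos: [609.6, -142.0, 404.2]
tcp_rot: [0.575, 0.818, -0.0, -0.0]
force: [0.2, 0.5, 0.3]
opening: 0.3
grasp_force: 0.0
```

Run:
```python
from h import *
snap('wrist','w1')
s=manip.state(); print(s['eef_pos'],s['tcp_rot'],s['time'],s['force'],s['opening'],s['joint_pos'])
```

```text
[ 609.63411912 -142.03326886  404.29703245] [ 5.77180773e-01  8.16616336e-01 -8.31345749e-06 -3.39395224e-04] 3.2833 [-0.99766936  0.01767256  0.67495093] 0.41200285852471535 [ 0.55646654  0.45916544 -0.58059069  1.64779391  0.27341815  1.1174662
  0.24276688]
```

View pics/w1.png

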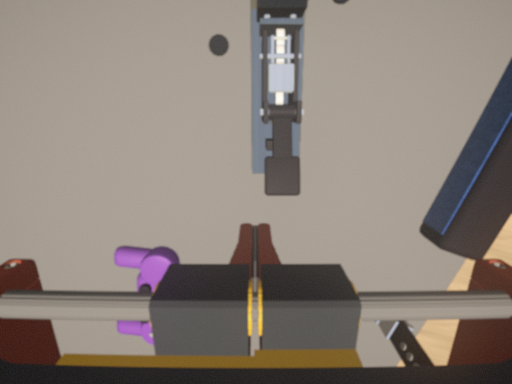

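In the wrist view the pad is at about (282,175), the tab at (281,78) and the closed fingertips at (255,230). The tool is well aligned with the bar.

Run:
```python
from h import *
from scipy.spatial.transform import Rotation as R
s=manip.state(); M=R.from_quat(s['tcp_rot']).as_matrix(); e=np.array(s['eef_pos'])
for u,v,z in [(282,175,109),(281,78,75)]:
    P=pt('w1',u,v,z=z); print(pt('w1',u,v).round(1),P.round(1),(M.T@(P-e)/30).round(3))
```

```text
[ 629.8 -117.3  109.6] [ 629.9 -117.4  109. ] [0.542 0.916 9.843]
[597.6 -29.   75.9] [597.6 -28.9  75. ] [ 3.683  0.887 10.978]
```

Emit:
carry_out(moves=[[[0,0,0],[0.27,0.46,0.5],0],[[0,0,0],[0.27,0.46,1],0],[[0,0,0],[0,0,1],0],[[0,0,0],[0,0,0.7],0],[[0,0,0],[0,0,0.3],0],[[0,0,0],[0,0,0],0]])

```text
time: 3.78
eef_pos: [629.5, -117.4, 297.2]
tcp_rot: [0.577, 0.817, -0.001, -0.002]
force: [-0.0, -1.0, -0.1]
opening: 0.7
grasp_force: 0.0
```

Emit:
carry_out(moves=[[[0,0,0],[0,0,0.3],0],[[0,0,0],[0,0,0.2],0],[[0,0,0],[0,0,0.2],0],[[0,0,0],[0,0,0.2],0],[[0,0,0],[0,0,0.2],0],[[0,0,0],[0,0,0.1],0],[[0,0,0],[0,0,0],0]])

```text
time: 4.37
eef_pos: [631.4, -118.4, 265.3]
tcp_rot: [0.577, 0.817, 0.0, 0.002]
force: [1.1, -2.6, 8.0]
opening: 0.3
grasp_force: 4.3
```

Emit:
carry_out(moves=[[[0,0,0],[0,0,0.1],0],[[0,0,0],[0,0,0.1],0],[[0,0,0],[0,0,0],0]])

```text
time: 4.62
eef_pos: [631.3, -117.9, 259.3]
tcp_rot: [0.577, 0.817, 0.001, 0.002]
force: [-0.4, -2.1, 9.0]
opening: 0.5
grasp_force: 4.8
```

Run:
```python
from h import *
snap('scene','s2')
s=manip.state(); print(s['eef_pos'],s['time'],s['force'])
cv2.imwrite('pics/s2c.png',cv2.resize(cv2.imread('pics/s2.png')[140:270,140:370],None,fx=3,fy=3,interpolation=2))
```

```text
[ 631.31091934 -117.86713267  259.42404837] 4.6667 [-0.10494194 -2.49683312  9.59047208]
```

View pics/s2c.png

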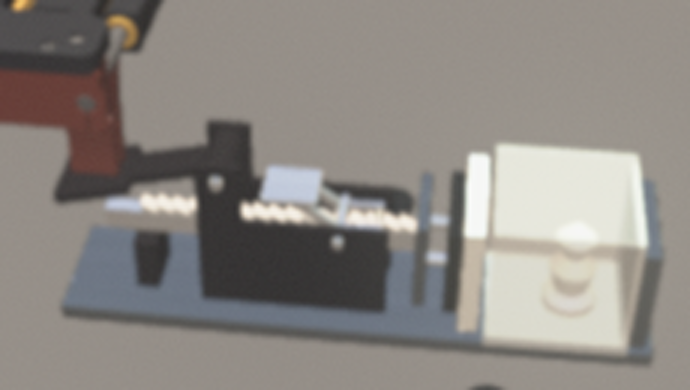

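The crop shows the finger on the pad and the lever bent well down. The jaw has moved part of the way towards the cap, which still sticks out. I'll keep pressing until the force shows the stop.

Emit:
carry_out(moves=[[[0,0,0],[0,0,0.08],0],[[0,0,0],[0,0,0],0]])

```text
time: 4.83
eef_pos: [631.4, -117.6, 258.1]
tcp_rot: [0.577, 0.817, 0.0, 0.002]
force: [-4.0, -1.6, 16.0]
opening: 0.6
grasp_force: 7.7
```

Emit:
carry_out(moves=[[[0,0,0],[0,0,0.08],0],[[0,0,0],[0,0,0],0]])

```text
time: 5.0
eef_pos: [631.5, -117.5, 257.5]
tcp_rot: [0.577, 0.817, 0.0, 0.002]
force: [-8.7, -0.8, 29.5]
opening: 0.3
grasp_force: 14.0
```

The force jumped to 29 N at z≈258, so that's the hard stop. Now I'll let the trigger up fully, then do strokes 2 and 3, each down to about 16–25 N.

Emit:
carry_out(moves=[[[0,0,0],[0,0,-0.3],0],[[0,0,0],[0,0,-0.4],0],[[0,0,0],[0,0,-0.4],0],[[0,0,0],[0,0,-0.46],0],[[0,0,0],[0,0,0],0],[[0,0,0],[0,0,0],0]])

```text
time: 5.5
eef_pos: [630.5, -117.0, 300.5]
tcp_rot: [0.576, 0.817, 0.0, 0.001]
force: [0.0, 0.1, -0.4]
opening: 0.3
grasp_force: 0.0
```

Run:
```python
from h import *
snap('scene','s3')
s=manip.state(); print(s['eef_pos'],s['time'],s['force'])
cv2.imwrite('pics/s3c.png',cv2.resize(cv2.imread('pics/s3.png')[140:270,140:370],None,fx=3,fy=3,interpolation=2))
```

```text
[ 630.14735167 -117.12160369  299.563295  ] 5.55 [-0.04782752 -0.5715372   0.4044017 ]
```

View pics/s3c.png

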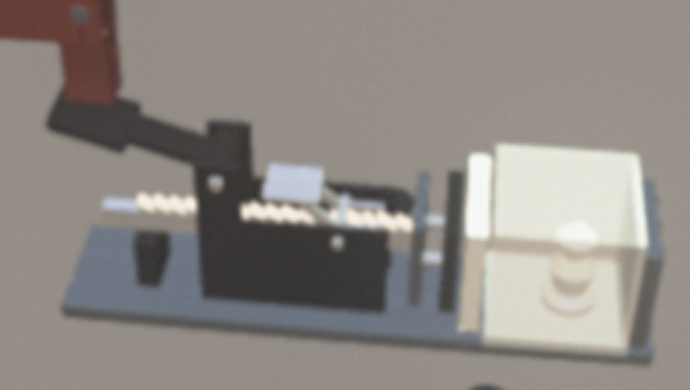

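The trigger is up again and the jaw pad has moved one tooth: its image x went from about 438 to 453. On to strokes 2 and 3.

Emit:
carry_out(moves=[[[0,0,0],[0,0,0.4],0],[[0,0,0],[0,0,0.3],0],[[0,0,0],[0,0,0.3],0],[[0,0,0],[0,0,0.3],0],[[0,0,0],[0,0,0.15],0],[[0,0,0],[0,0,0.08],0],[[0,0,0],[0,0,0],0],[[0,0,0],[0,0,0],0]])

```text
time: 6.22
eef_pos: [631.0, -117.2, 257.4]
tcp_rot: [0.576, 0.817, -0.0, 0.001]
force: [-10.3, -1.8, 38.7]
opening: 0.4
grasp_force: 17.7
```

Emit:
carry_out(moves=[[[0,0,0],[0,0,-0.3],0],[[0,0,0],[0,0,-0.4],0],[[0,0,0],[0,0,-0.4],0],[[0,0,0],[0,0,-0.43],0],[[0,0,0],[0,0,0],0],[[0,0,0],[0,0,0],0]])

```text
time: 6.72
eef_pos: [630.4, -117.1, 299.9]
tcp_rot: [0.576, 0.817, 0.0, 0.0]
force: [-0.6, -1.3, -1.1]
opening: 0.1
grasp_force: 0.0
```

Emit:
carry_out(moves=[[[0,0,0],[0,0,0.4],0],[[0,0,0],[0,0,0.3],0],[[0,0,0],[0,0,0.3],0],[[0,0,0],[0,0,0.3],0],[[0,0,0],[0,0,0.15],0],[[0,0,0],[0,0,0.08],0],[[0,0,0],[0,0,0],0],[[0,0,0],[0,0,0],0]])

```text
time: 7.38
eef_pos: [631.1, -117.2, 257.5]
tcp_rot: [0.576, 0.817, -0.0, 0.001]
force: [-11.0, -2.3, 38.3]
opening: 0.4
grasp_force: 17.9
```

Emit:
carry_out(moves=[[[0,0,0],[0,0,-0.3],0],[[0,0,0],[0,0,-0.4],0],[[0,0,0],[0,0,-0.4],0],[[0,0,0],[0,0,-0.43],0],[[0,0,0],[0,0,0],0],[[0,0,0],[0,0,0],0]])

```text
time: 7.88
eef_pos: [630.3, -117.1, 299.8]
tcp_rot: [0.576, 0.817, 0.0, 0.0]
force: [-0.7, 0.1, 0.4]
opening: 0.4
grasp_force: 0.0
```

Run:
```python
from h import *
snap('scene','s4')
s=manip.state(); print(s['eef_pos'],s['time'],s['force'])
f=lambda n:cv2.resize(cv2.imread(f'pics/{n}.png')[160:260,180:370],None,fx=3,fy=3,interpolation=2)
cv2.imwrite('pics/s4c.png',np.vstack([f('s3'),f('s4')])[:600])
```

```text
[ 630.06528837 -117.17707447  299.11761144] 7.9333 [-0.14507084 -0.24091738 -0.10148775]
```

View pics/s4c.png

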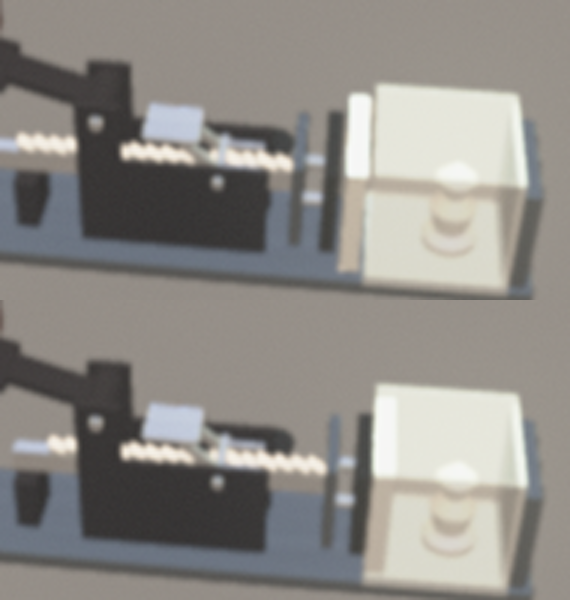

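The cap is now flush inside the rim and the jaw pad is tight against the cube, at 24 mm of travel, with the trigger up. Next I'll lift and go over to the release tab.

Emit:
carry_out(moves=[[[0,0,0],[0,0,-0.67],0],[[0,0,0],[0.57,0,0],0],[[0,0,0],[0.8,0,0],0],[[0,0,0],[0.8,-0.03,0],0],[[0,0,0],[0.7,0,0],0],[[0,0,0],[0.3,0,0],0],[[0,0,0],[0,0,0.5],0],[[0,0,0],[0,0,0.5],0],[[0,0,0],[0,0,0],0],[[0,0,0],[0,0,0],0]])

```text
time: 8.77
eef_pos: [597.3, -28.7, 288.7]
tcp_rot: [0.576, 0.817, -0.001, -0.001]
force: [-0.1, -0.7, 0.8]
opening: 0.3
grasp_force: 0.0
```

Run:
```python
from h import *
snap('side','d5');snap('scene','s5')
s=manip.state(); print(s['eef_pos'],s['time'],s['force'])
f=lambda n,a,b:cv2.resize(cv2.imread(f'pics/{n}.png')[a:a+130,b:b+130],None,fx=3,fy=3,interpolation=2)
cv2.imwrite('pics/s5c.png',np.hstack([f('s5',130,180),f('d5',120,205)]))
```

```text
[597.88571096 -28.40751557 290.07393635] 8.8667 [0.38735461 0.09416523 0.789131  ]
```

View pics/s5c.png

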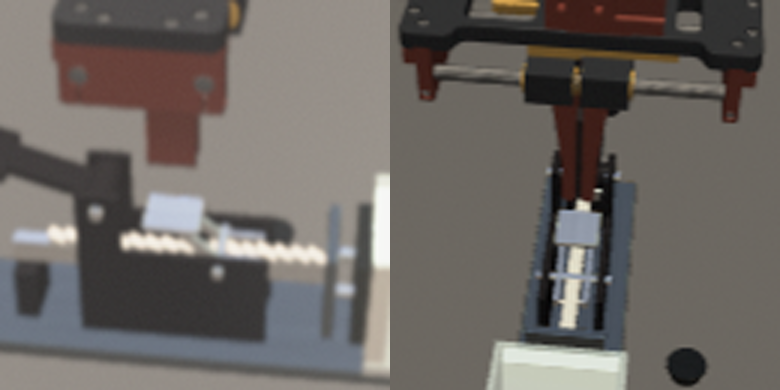

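The closed fingertips (crop 172,160) hang centred over the tab (172,212) and clear of the posts. I'll press down gently.

Emit:
carry_out(moves=[[[0,0,0],[0,0,0.4],0],[[0,0,0],[0,0,0.4],0],[[0,0,0],[0,0,0.2],0],[[0,0,0],[0,0,0.15],0],[[0,0,0],[0,0,0.1],0],[[0,0,0],[0,0,0.1],0],[[0,0,0],[0,0,0],0]])

```text
time: 9.45
eef_pos: [598.5, -28.9, 250.6]
tcp_rot: [0.577, 0.817, -0.0, 0.001]
force: [-1.9, -3.7, 13.2]
opening: 0.7
grasp_force: 6.5
```

Emit:
carry_out(moves=[[[0,0,0],[0,0,0.07],0],[[0,0,0],[0,0,0.07],0],[[0,0,0],[0,0,0],0]])

```text
time: 9.7
eef_pos: [598.7, -28.7, 249.7]
tcp_rot: [0.577, 0.817, -0.001, 0.002]
force: [-12.8, -4.6, 39.5]
opening: 0.3
grasp_force: 19.9
```

Emit:
carry_out(moves=[[[0,0,0],[0,0,-0.1],0],[[0,0,0],[0,0,0],0],[[0,0,0],[0,0,0],0],[[0,0,0],[0,0,0],0],[[0,0,0],[0,0,0],0],[[0,0,0],[0,0,0],0],[[0,0,0],[0,0,0],0],[[0,0,0],[0,0,0],0]])

```text
time: 10.37
eef_pos: [598.7, -28.6, 250.4]
tcp_rot: [0.577, 0.817, 0.0, 0.002]
force: [-3.6, -2.8, 19.5]
opening: 0.4
grasp_force: 9.5
```

Emit:
carry_out(moves=[[[0,0,0],[0,0,-0.2],0],[[0,0,0],[0,0,-0.5],0],[[0,0,0],[0,0,-1],0],[[0,0,0],[0,0,-1],0],[[0,0,0],[0,0,-1],0],[[0,0,0],[0,0,-0.5],0],[[0,0,0],[0,0,0],0],[[0,0,0],[0,0,0],0]])

```text
time: 11.03
eef_pos: [597.6, -28.0, 374.2]
tcp_rot: [0.576, 0.817, 0.0, 0.001]
force: [-0.4, 0.1, 0.2]
opening: 0.4
grasp_force: 0.0
```

Run:
```python
from h import *
snap('scene','s6')
s=manip.state(); print(s['eef_pos'],s['time'],s['force'])
f=lambda n:cv2.resize(cv2.imread(f'pics/{n}.png')[160:260,150:370],None,fx=3,fy=3,interpolation=2)
cv2.imwrite('pics/s6c.png',np.vstack([f('scene0'),f('s6')]))
```

```text
[597.18626451 -28.16064611 372.97526462] 11.0833 [ 0.58929101  0.4150699  -0.77066855]
```

View pics/s6c.png

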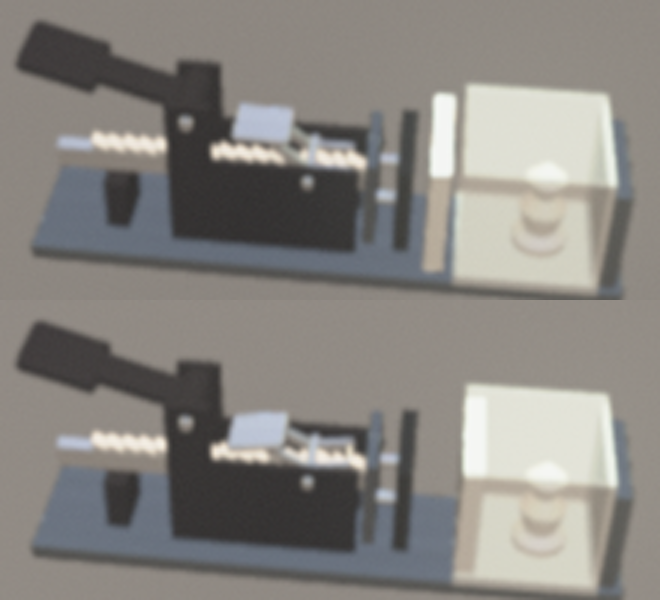

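The jaw is fully back, matching its start position, and the cap is flush. The tab looks slightly lower than at the start, so I'll check its height and whether it's still moving.

Emit:
carry_out(moves=[[[0,0,0],[0,0,-0.3],0],[[0,0,0],[0,0,0],0],[[0,0,0],[0,0,0],0],[[0,0,0],[0,0,0],0],[[0,0,0],[0,0,0],0],[[0,0,0],[0,0,0],0]])

```text
time: 11.58
eef_pos: [597.5, -28.0, 382.7]
tcp_rot: [0.576, 0.817, -0.0, -0.0]
force: [-0.1, -0.2, 0.5]
opening: 0.4
grasp_force: 0.0
```

Run:
```python
from h import *
snap('scene','s7')
for t in ['scene0','s4','s6','s7']: print(t,[pt(t,*p).round(1) for p in [(235,201),(239,203),(289,215)]])
a,b=[cv2.imread(f'pics/{n}.png')[190:215,225:252].astype(int) for n in('scene0','s7')]
for x in(a,b): print(x[:,12].sum(1)//3)
```

```text
scene0 [array([602.7, -30.2,  75.8]), array([603.3, -23.4,  75.1]), array([ 5.099e+02,  1.990e+01, -5.000e-01])]
s4 [array([602.2, -30.5,  75.4]), array([603.9, -23.1,  75.6]), array([588.7,  48.7,  69.2])]
s6 [array([596.7, -33.5,  70.5]), array([600.4, -24.9,  72.5]), array([5.108e+02, 2.020e+01, 3.000e-01])]
s7 [array([597.2, -33.2,  70.9]), array([599.6, -25.4,  71.7]), array([5.105e+02, 2.020e+01, 1.000e-01])]
[135 135 134 135 146 168 189 196 197 197 196 194 194 193 192 187 168 133
 123 171 217 229 222 183 122]
[137 137 137 138 137 138 146 172 194 201 201 201 200 198 198 200 198 193
 182 179 205 225 224 188 124]
```

Run:
```python
from h import *
g=lambda n:np.float32(cv2.cvtColor(cv2.imread(f'pics/{n}.png'),6))
a,b,s3=g('scene0'),g('s7'),g('s3')
for nm,(y,x,h,w) in dict(jawpad=(197,274,40,17),rod=(203,165,14,40),base=(235,170,20,60),pad=(166,152,30,40),teeth=(206,222,12,46)).items():
    print(nm,[cv2.phaseCorrelate(a[y:y+h,x:x+w].copy(),c[y:y+h,x:x+w].copy(),cv2.createHanningWindow((w,h),cv2.CV_32F)) for c in (b,s3)])
```

```text
jawpad [((0.06582387338079876, 0.005870115840725276), 1.0071470429499945), ((4.0347629443275626, 0.3815288480078678), 0.8952239357762867)]
rod [((-0.018267525710129462, 0.3646999381873144), 0.9712901039918264), ((-0.4805740177997073, 0.7054022934129662), 0.6682013165950775)]
base [((-0.17302472988944118, -0.0066760654020363575), 1.0901439881324768), ((-0.06847397515705822, -0.1543126579562255), 0.9468164610862732)]
pad [((-0.035135882572173927, -0.11211832195785654), 1.014918630917867), ((-0.0954128476950693, 0.050510132184889756), 0.8816972664992014)]
teeth [((-0.009040818611225632, 0.877094643620496), 0.3994676027860906), ((0.045510751015150674, -0.07255949232337144), 0.9589916070302328)]
```

The jaw matches its starting position to about 0.1 mm, and the cap is home with nothing being touched. The tab has come up only part of the way (about 4 mm low and steady), but it wasn't part of the result asked for, so I'm handing in.

```bash
python3 -c "
from rig import manip
print(manip.job_done())"
```

```text
the job is handed in; nothing more can be done
None
```

The job is handed in (no verdict was returned): three full trigger strokes pressed the cap home and clamped it, then the release tab sent the jaw all the way back and freed the cube; the tab itself came to rest about 4 mm below its starting height.

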